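# Clear the dead calculator off the office desk into the scrap carton

## Robot

A 6-joint arm with a two-finger parallel gripper is mounted at the origin on the work surface. World frame = base frame: x ahead of the robot, y to its left, z up, the work surface at z = 0. Lengths are in m, angles in rad, forces in N, time in s.
With the tool pointing down it reaches from about 0.35 to 0.925 m from the base axis. Payload 6.4 kg.
Tool frame: the origin (TCP) lies on the centre line of the jaws, within the pads' length; the fingertips stand 14 mm ahead of it and the grasp point (between the pads) lies 5 mm behind it; z points along the fingers, x is the direction in which the jaws open and shut, and the axes are right-handed (so a half turn about z gives the same grasp; the last joint's range is limited). The gripper opens to 94 mm and grips with 3 to 60 N. Pads are 16 mm wide; open, the fingers measure 119 mm over their backs; the gripper's body (75 mm by 177 mm) begins 78 mm behind the grasp point.
Start: joints at [1.116, 0.245, 1.558, -0, 1.339, -0.174], TCP at [0.18, 0.625, 0.182] pointing down, gripper open.
Joint ranges: [-3.13, 3.13], [-1.02, 2.26], [0.13, 2.54], [-0.95, 4.09], [0.21, 2.88], [-2.74, 2.74]. Speed limits (rad/s): [2.57, 2.57, 3.14, 3.14, 3.14, 3.14].

## Interface

Orientations are given as a unit quaternion [x, y, z, w].
In Python, from cell import ctrl gives the robot as it stands.
- The arm moves only by the tool drive_tool, never from a script. Its argument "commands" is a list of rows, each a list of 5 numbers: the finger opening in m, from 0 to 0.094, then the shift along the tool's x, y, z in m, then the turn about the tool's z in degrees. In form: [[grip, dx, dy, dz, twist], ...]. A call has 1 to 5 rows; each row is the pose to reach, as a shift and turn from the pose commanded when the call began, along the tool's axes at that moment; what a row does not reach only later rows make up. A row lasts 1/8 s, in which the tool goes at most 62.5 mm and 10.7 degrees, less where a joint would pass 70% of its speed; a pose out of reach is approached as far as the arm can. A call with a gripper value outside its range is refused whole. The fingers move at their own pace and stop on an object; "squeeze" is the grip in N (left out, the last holds). Time passes only in rows, so rows that repeat a pose let the fingers close. It gives the time, the measured TCP pose, the force and the opening at its end, in the units of the state.
- ctrl.read_state(): the state, without advancing time (a new reading comes with each control period).
- ctrl.grab_frame(name): name is "side" or "top"; returns a dict with "pixels" (420x560x3 uint8, blue, green, red), "depth" (420x560 float32, m along the optical axis (not along the pixel's ray), 0 where there is no reading), "fx", "fy", "cx", "cy" (pixels), "position" and "orientation" of the camera in the world. Camera axes: x right, y up, looking along -z (the intrinsics and any distortion apply to the point x, -y, -z); pixel columns grow to the right and rows downward; lengths in m; the calibration is good to about 2 mm. A picture is of the moment at which its call begins.
- ctrl.close_job(): hands the job in, once; it reports no verdict.
The state is a dict: "time": time; "q": joint angles; "dq": joint speeds; "joint_efforts": joint torques, N m; "ee_pos": TCP position; "ee_rot": TCP orientation; "wrist_force": force on the tool from outside, world axes, zero at the start; "torque": the same for the moment, N m; "width": finger opening in m.
Only numpy, scipy, OpenCV 4.12 (cv2) and the standard library are available. Lean on these libraries where they do the work, as an engineer would, in place of code of your own. Each camera call takes 0.05 s, during which the arm holds its last target.

## Task

First take the cardboard mailing tube that lies in the way and lower it gently into its V-shaped rest, lying along the two V notches and roughly centred over them, and let go. Then push the dead calculator along the desk top, without picking it up, and off the desk's far edge so that it drops into the open scrap carton below. Do not disturb the mug, the stapler or the stack of notepads.

Things in the scene. Friction and masses are not known exactly. Their poses are not given: they have to be found in the camera images.
- calculator: dead desktop calculator, grey, 106 (its x) x 150 (its y) x 20 mm high, lying flat, keys up; about 0.22 kg, slides on the desk. Origin: centre of its underside; x goes from the keys to the dark display strip, roughly towards the desk's far edge; z up. At the start the tube lies in front of it (+x) and the mug and stapler stand at its two sides.
- tube: closed cardboard mailing tube with white end caps, 50 mm diameter, 220 mm long, about 0.13 kg, rolls freely; it lies on the desk between the calculator and the far edge, about 20 to 40 mm from the calculator. Origin: middle of its axis (25 mm above the desk when it lies there); x runs along its axis, either end alike.
- rest: plywood V rest fixed to the desk: base 150 (x) x 100 (y) x 12 mm with two upright 90-degree V notches, each 20 mm thick, 62 mm either side of its middle along x (104 mm free between them). Origin: centre of the underside; x along the groove. Bottom of the V 30 mm above the desk, arm tips 74 mm, V 88 mm wide at the top. A seated tube's axis is 65 mm above the desk, over the rest's x axis.
- desk_edge (a point): a point on the upper far edge of the desk, which is a straight edge along world y at this x; the desk top is 35 mm thick and level at z = 0.
- mug: white mug, 76 mm diameter, 80 mm high, with a handle at its +y side reaching about 70 mm from the middle, bystander beside the calculator. Origin: centre of its underside.
- stapler: black and steel stapler, 120 (x) x 36 (y) x 60 mm high, bystander beside the calculator. Origin: centre of its underside.
- notepads: stack of five paper notepads, 210 (x) x 148 (y) x 50 mm high, 1.6 kg, bystander on the side of the desk opposite the rest. Origin: centre of its underside.
- carton_mouth (a point): point in the mouth of the open brown scrap carton (outside 300 (x) x 320 (y) x 130 mm high, 6 mm walls, fixed on a drawer pedestal beyond and below the desk's far edge): at rim height, 40 mm below the desk top, on the carton's middle line in y, 90 mm from its near wall's outer face. The near wall is tucked under the desk top, so a thing pushed slowly over the edge falls in. x away from the desk.
Not all that is in view belongs to the job. There is more than one size of the tube; the one meant has the size given above.

How it is judged:
On the way, in this order (a step that is already met when the one before it is completed fails the run):
1. the tube lies seated in both V notches of the rest (x of tube in the frame of rest between -0.03 and 0.03 m and y of tube in the frame of rest between -0.006 and 0.006 m and z of tube in the frame of rest between 0.058 and 0.072 m and angle between the x axis of tube and the x axis of rest, either way round below 0.08 rad and linear speed of tube below 0.05 m/s and height (world z) of calculator above -0.01 m), for 0.2 s.
2. the calculator is in the carton (x of calculator in the frame of carton_mouth between -0.084 and 0.204 m and y of calculator in the frame of carton_mouth between -0.154 and 0.154 m and z of calculator in the frame of carton_mouth between -0.134 and -0.03 m), for 0.2 s.
At the end, for the whole second after the job is handed in: The tube lies at rest seated in both notches of the V rest (axis within 6 mm sideways and 0.08 rad of the groove, middle within 30 mm of the rest's middle), and the calculator lies still inside the carton (all of step 2 and x of tube in the frame of rest between -0.03 and 0.03 m and y of tube in the frame of rest between -0.006 and 0.006 m and z of tube in the frame of rest between 0.058 and 0.072 m and angle between the x axis of tube and the x axis of rest, either way round below 0.08 rad and linear speed of each of tube, calculator below 0.05 m/s); the robot touches nothing.
It fails at once if the calculator is picked up off the desk (its underside more than 30 mm above the desk top) (height (world z) of calculator above 0.03 m).
It fails at once if the tube is dropped or slammed into the rest (faster than 0.6 m/s there) (horizontal distance between tube and rest below 0.03 m and z of tube in the frame of rest below 0.11 m and linear speed of tube above 0.6 m/s).
It fails at once if the mug is shifted more than 25 mm or tipped (distance of mug from where it was at the start of the episode above 0.025 m or angle between mug's own z axis and vertical above 0.35 rad).
It fails at once if the stapler is shifted more than 25 mm or tipped (distance of stapler from where it was at the start of the episode above 0.025 m or angle between stapler's own z axis and vertical above 0.35 rad).
It fails at once if the stack of notepads is shifted more than 25 mm or tipped (distance of notepads from where it was at the start of the episode above 0.025 m or angle between notepads's own z axis and vertical above 0.35 rad).
It also fails if it takes over 72 s, if anything falls off the work surface, if the arm or the gripper's body presses on something with over 40 N, if the wrist force passes 120 N, or if a joint passes its speed limit or range.

## Working session

There is one attempt and no reset: what is moved stays moved. The work goes in short steps, Python scripts to look and compute and a tool call to move; the robot and the scene stay as the last step left them, time stands still between calls to the robot, and variables do not carry over. Pictures are saved under pics/ and viewed, and the job is handed in when it is done.

Besides the shell and the picture viewer there is one more tool, called after ">>>" as a command line: name --pt "numbers of a row" for each row, then --argument value for the rest. drive_tool: Moves the arm, as the interface text tells. Its arguments: {"type":"object","properties":{"commands":{"type":"array","items":{"type":"array","items":{"type":"number"}}},"squeeze":{"type":"number"}},"required":["commands"]}

```bash
ls; mkdir -p pics; cat > h.py <<'E'
import numpy as np, cv2
from scipy.spatial.transform import Rotation as R
from cell import ctrl
def grab(n):
    return ctrl.grab_frame(n)
def cloud(f):
    d=f["depth"]; v,u=np.mgrid[0:d.shape[0],0:d.shape[1]]
    p=np.stack([(u-f["cx"])/f["fx"]*d,-(v-f["cy"])/f["fy"]*d,-d],-1)
    P=p@R.from_quat(f["orientation"]).as_matrix().T+np.array(f["position"])
    P[d==0]=np.nan
    return P
E
python3 - <<'E'
from h import *
for n in("top","side"):
    f=grab(n); cv2.imwrite(f"pics/{n}0.png",f["pixels"]); print(n,{k:v for k,v in f.items() if k not in("pixels","depth")})
    np.savez(f"{n}0.npz",P=cloud(f),img=f["pixels"])
print(ctrl.read_state())
E
```

```text
pics
top {'fx': 527.3196255123993, 'fy': 527.3196255123993, 'cx': 274.1568734414384, 'cy': 218.5724921010038, 'position': array([ 2.76841222e-01, -1.40157850e-03,  1.43049794e+00]), 'orientation': array([ 0.05263967, -0.04402399, -0.70536999,  0.70550983])}
side {'fx': 402.0529440762148, 'fy': 402.0529440762148, 'cx': 276.1586768100841, 'cy': 206.09897411788054, 'position': array([0.25713157, 0.60289384, 0.70517985]), 'orientation': array([-0.068201  ,  0.37115897,  0.90778452, -0.18307625])}
{'time': 0.1, 'q': array([ 1.11588707e+00,  2.45717570e-01,  1.55882981e+00, -1.34518937e-05,
        1.33871398e+00, -1.74125297e-01]), 'dq': array([-4.20434465e-05, -8.20184210e-04, -2.68380706e-03, -1.45981998e-05,
       -1.05251834e-03,  1.80825009e-03]), 'joint_efforts': array([ 6.71504972e-05, -4.16908336e+01, -3.15528560e+01,  6.86028181e-02,
        3.09691031e-02, -3.29420527e-05]), 'ee_pos': array([0.17988645, 0.62403315, 0.18100614]), 'ee_rot': array([ 7.99094838e-01,  6.01204411e-01, -7.40584405e-04,  3.84356223e-04]), 'wrist_force': array([ 0.7770955 , -0.04496888, -0.34267078]), 'torque': array([-0.00418232, -0.00164679, -0.03247242]), 'width': 0.09391464022486379}
```

View pics/top0.png

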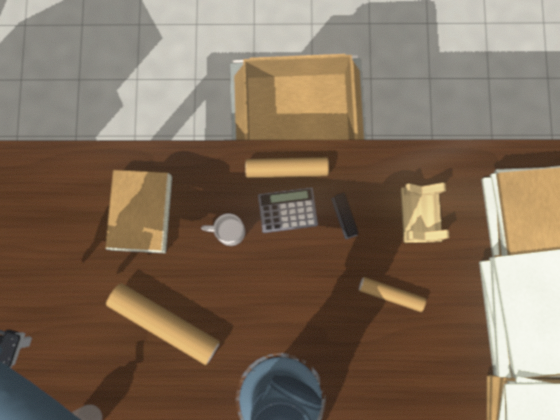

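View pics/side0.png

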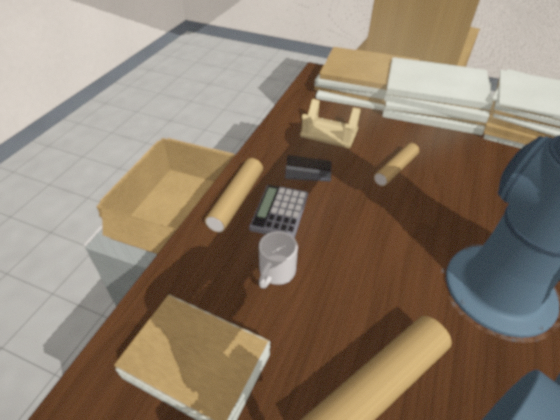

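The top view shows three tubes. One is at (287,167) between the calculator (288,210) and the edge at row 140, a small one is at (393,294), and a big one is at (163,323). The first fits by its position. The rest is at (424,213), the mug at (229,229), the stapler at (345,215) and the notepads at (139,211). I'll measure all of them.

```bash
cat > m.py <<'E'
from h import *
t=np.load("top0.npz");P=t["P"];img=t["img"]
def roi(n,u0,u1,v0,v1,z0,z1):
    Q=P[v0:v1,u0:u1]; m=(Q[...,2]>z0)&(Q[...,2]<z1)
    q=Q[m]
    if len(q)<10: print(n,len(q));return q
    (c,s,a)=cv2.minAreaRect(q[:,:2].astype(np.float32))
    print(n,len(q),"c",np.round(c,4),"size",np.round(s,4),"ang",round(a,1),"z max/med",np.round([q[:,2].max(),np.median(q[:,2])],4),"x",np.round(np.percentile(q[:,0],[0,100]),3),"y",np.round(np.percentile(q[:,1],[0,100]),3))
    return q
roi("tube",238,335,150,184,0.02,0.1)
roi("small",350,435,270,318,0.015,0.1)
roi("big",95,230,275,370,0.02,0.2)
roi("calc",250,325,180,240,0.012,0.03)
roi("mug",195,250,205,250,0.03,0.1)
roi("stap",325,362,185,245,0.03,0.1)
roi("stap low",325,362,185,245,0.015,0.1)
roi("rest arms",395,455,175,250,0.05,0.1)
roi("rest",395,455,175,250,0.006,0.1)
roi("restbase",395,455,175,250,0.006,0.018)
roi("pads",100,178,160,260,0.03,0.1)
roi("box",225,370,45,139,-0.07,-0.03)
print("edge", [[v,np.round(P[v,u],3).tolist()] for u in (200,400) for v in range(136,146,2)])
cv2.imwrite("pics/crop.png",cv2.resize(img[130:260,190:460],None,fx=2.9,fy=2.9,interpolation=cv2.INTER_CUBIC))
E
python3 m.py
```

```text
tube 1501 c [ 0.6116 -0.0185] size [0.0512 0.2222] ang 1.3 z max/med [0.0593 0.046 ] x [0.586 0.639] y [-0.129  0.092]
small 965 c [ 0.2705 -0.295 ] size [0.1705 0.0386] ang 71.1 z max/med [0.0473 0.0353] x [0.226 0.314] y [-0.38 -0.21]
big 3206 c [0.1942 0.3051] size [0.3045 0.0695] ang 60.2 z max/med [0.0793 0.0639] x [0.092 0.298] y [0.158 0.449]
calc 2014 c [ 0.4968 -0.0207] size [0.1068 0.1495] ang 7.2 z max/med [0.0295 0.0185] x [0.437 0.556] y [-0.1    0.057]
mug 333 c [0.4331 0.1459] size [0.0755 0.1016] ang 25.1 z max/med [0.0897 0.0705] x [0.401 0.476] y [0.096 0.206]
stap 517 c [ 0.4796 -0.1752] size [0.1159 0.0313] ang 18.5 z max/med [0.0638 0.0514] x [0.421 0.538] y [-0.206 -0.144]
stap low 528 c [ 0.479  -0.1735] size [0.1158 0.0342] ang 19.0 z max/med [0.0638 0.0512] x [0.421 0.538] y [-0.206 -0.144]
rest arms 390 c [ 0.4854 -0.3836] size [0.1446 0.1029] ang 1.2 z max/med [0.0777 0.0646] x [0.413 0.558] y [-0.435 -0.331]
rest 2226 c [ 0.4903 -0.3959] size [0.2006 0.1591] ang 0.2 z max/med [0.0777 0.014 ] x [0.39  0.591] y [-0.475 -0.316]
restbase 1439 c [ 0.4903 -0.3959] size [0.2006 0.1591] ang 0.2 z max/med [0.018  0.0117] x [0.39  0.591] y [-0.475 -0.316]
pads 4493 c [0.4904 0.3794] size [0.1518 0.2125] ang 86.9 z max/med [0.0609 0.05  ] x [0.382 0.6  ] y [0.299 0.459]
box 1872 c [ 0.838  -0.0558] size [0.2578 0.3543] ang 1.0 z max/med [-0.03   -0.0448] x [0.712 0.969] y [-0.234  0.123]
edge [[136, [0.934, 0.343, -0.752]], [138, [0.923, 0.342, -0.746]], [140, [0.696, 0.224, -0.001]], [142, [0.689, 0.223, 0.004]], [144, [0.683, 0.223, 0.005]], [136, [0.93, -0.509, -0.746]], [138, [0.925, -0.511, -0.757]], [140, [0.695, -0.335, -0.002]], [142, [0.689, -0.334, 0.001]], [144, [0.681, -0.333, 0.006]]]
```

```bash
python3 - <<'E'
from h import *
t=np.load("top0.npz");P=t["P"]
# table plane near & rest profile
Q=P[255:270,300:340];print("desk z",np.nanmedian(Q[...,2]))
q=P[175:250,395:455].reshape(-1,3);q=q[(q[:,2]>0.025)]
for lo,hi in((-9,.45),(.45,9)): pass
np.set_printoptions(precision=3,suppress=True)
z=np.round(P[180:246:2,398:450:2,2]*1000).astype(float)
for r,row in zip(range(180,246,2),z): print(r,' '.join(f"{x:3.0f}" for x in row))
E
```

```text
desk z 0.00019765823756778822
180  -4   2  -3  -2   3  -1  -2   0   4   3  -1   4   4   1  -1   2  -2   2  -4   1  -1  -5   1  -1  -5   1
182  -5  -5   4   4  -5  -1  -4  -1   0   5   3   5   2  -4  -3  -1   1  -3  -2   1   0   2  -3   4   3  -1
184   3  -4   2   2   1  69  70  64   1   0   0   2  -1  -3  -5   2  -3   0  57  59  66  66  70  69  -2  -0
186  -2  -1  -4   1  43  68  77  60  59  51  43  34   3  34  40  43  46  52  58  59  61  64  73  70  -1  -2
188   2  -7  15  22  45  66  72  63  58  49  40  35  29  36  40  39  48  44  56  61 nan  66  75  73  -5  -2
190   3   7   9  22  43  66  78  67  59  51  48  37  34  37  37  43  46  50  56  62  61  70  69  68  -0   2
192  -1   0   8  22  39  61  58  58  55  53  43  36  32  30  37  41  45  49  47  43  41  44   2  -4   1  -0
194   2   5  14  20  26  23  28  27  30  29  27  22  24  17  24  19  25  15  11  15   8  -3  -7   2  -3   2
196   1   3  10   9  14  17  14  11  14   9  11   6  11  14   8  11  13   8  11   8   9  -0   2   0  -4   1
198   1   1   8  10  16  12  14  15  10  14  13  11  13   7  12  16  11  14  17  10  17  -4   0   
[... 1793 characters left out ...]
  29  27  40  47  43  54  51  59  59  66  67  72  74
234  -2   3   0  11  12  32  71  68  68  64  55  46  35  34  31  37  46  43  52  53  55  60  66  68  71  66
236  -5  -1   2   6   9  37  68  77  72  65  55  49  38  32  34  39  41  41  48  49  55  59  63  65  72  66
238  -5   4   4   2   8  35  66  73  71  65  51  52  40  36  31  39  46  43  46  53  60  58  55  51   4   4
240   8   0   0   3   8  26  29  24  22  14  19  11  13  12  11  12  13  10  13  15  14  15   2  -0  -0  -0
242   3  -0   5   1  -1   1  -8   1  -3   6   0  -2  -0   5  -4   1   2  -3  -3  -3   3  -1   3   4  -5  -0
244   2  -1  -3  -0   3  -2   1  -2  -1  -0  -0   2  -5  -2  -1  -3   6   2  -2  -1  -3   5  -0   4   0  -4
```

View pics/crop.png

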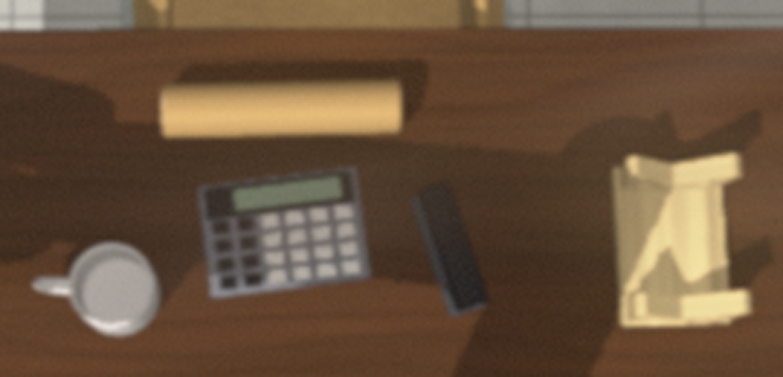

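The target tube is the one at (287,167), measuring 222 x 51 mm. The others are 170 x 38 and 305 x 70 mm. The crop shows it lying in front of the calculator's display. Next I'll refine the fits.

```bash
cat > fit.py <<'E'
from h import *
from scipy.optimize import minimize, least_squares
import sys
def loc(q,p):
    c,s=np.cos(p[2]),np.sin(p[2]); d=q[:,:2]-p[:2]
    return d[:,0]*c+d[:,1]*s, -d[:,0]*s+d[:,1]*c
def fit_rest(P):
    q=P.reshape(-1,3); q=q[np.isfinite(q[:,2])]
    q=q[(abs(q[:,0]-.485)<.1)&(abs(q[:,1]+.385)<.075)]
    a=q[(q[:,2]>.034)]
    def cost(p):
        x,y=loc(a,p); rz=np.clip(abs(a[:,2]-(.03+abs(y))),0,.012)
        rx=np.clip(abs(abs(x)-.062)-.010,0,.012)
        return (rz**2+rx**2).sum()*1e3
    best=min((minimize(cost,[.485+i*.006,-.384+j*.006,k],method="Nelder-Mead",options=dict(xatol=1e-5,fatol=1e-9,maxiter=2000)) for i in(-1,0,1) for j in(-1,0,1) for k in(-.08,0,.08,.16)),key=lambda r:r.fun)
    return best.x,best.fun
def fit_tube(P,c,yaw,zlo=.012,z0=.025,r=.06):
    q=P.reshape(-1,3); q=q[np.isfinite(q[:,2])]
    x,y=loc(q,[c[0],c[1],yaw]); q=q[(abs(x)<.135)&(abs(y)<.032)&(q[:,2]>zlo)]
    def res(p):
        x,y=loc(q,p[:3]); 
        return np.hypot(y,q[:,2]-p[3])-.025
    s=least_squares(res,[c[0],c[1],yaw,z0],loss="soft_l1",f_scale=.003)
    p=s.x; x,y=loc(q,p[:3]); m=abs(np.hypot(y,q[:,2]-p[3])-.025)<.006
    lo,hi=np.percentile(x[m],[.7,99.3]); mid=(lo+hi)/2
    ctr=p[:2]+mid*np.array([np.cos(p[2]),np.sin(p[2])])
    return ctr,p[2],p[3],hi-lo,np.std(res(p))
E
python3 - <<'E'
from fit import *
np.set_printoptions(precision=4,suppress=True)
for n in("top","side"):
    P=np.load(n+"0.npz")["P"]
    print(n,"rest",*fit_rest(P)); print("tube",*fit_tube(P,[.6116,-.0185],np.pi/2))
    q=P.reshape(-1,3);q=q[np.isfinite(q[:,2])]
    c=q[(abs(q[:,0]-.497)<.08)&(abs(q[:,1]+.02)<.1)&(abs(q[:,2]-.019)<.006)&(q[:,0]<.57)]
    print("calc",cv2.minAreaRect(c[:,:2].astype(np.float32)))
    b=q[(abs(q[:,2]+.04)<.008)&(q[:,0]>.72)]
    print("rim",len(b),np.percentile(b[:,0],[1,99]),np.percentile(b[:,1],[1,5,50,95,99]))
    s=q[(abs(q[:,2]+.1)<.03)&(q[:,0]>.75)&(abs(q[:,1]+.05)<.16)]
    print("inner walls",np.percentile(s[:,1],[1,99]) if len(s) else 0)
    e=q[(abs(q[:,2])<.004)&(abs(q[:,1])<.35)];print("edge",np.percentile(e[:,0],99.9))
    m=q[(abs(q[:,2]-.06)<.03)&(abs(q[:,0]-.433)<.06)&(abs(q[:,1]-.14)<.06)];print("mug",np.percentile(m[:,1],[1,99]),np.percentile(m[:,0],[1,99]))
E
```

```text
top rest [ 0.4852 -0.3832  0.0268] 18.583862944447542
tube [ 0.6126 -0.0177] 1.5890105848001028 0.02500602759302904 0.2177679066437204 0.0024141214116967535
calc ((0.4971010088920593, -0.02061588317155838), (0.10626395046710968, 0.14949844777584076), 7.239075660705566)
rim 1030 [0.725  0.9655] [-0.224  -0.2197 -0.0617  0.1079  0.1115]
inner walls [-0.2096  0.1021]
edge 0.6960576139660785
mug [0.0961 0.1983] [0.4011 0.4747]
side rest [ 0.4845 -0.383   0.0251] 29.665686813022898
tube [ 0.6122 -0.0157] 1.5907420562404264 0.023954671935852222 0.21887497516471088 0.0036183705915957282
calc ((0.4963698089122772, -0.018250219523906708), (0.10532990843057632, 0.15131591260433197), 7.18406867980957)
rim 1244 [0.7254 2.3405] [-0.8775 -0.2176  0.001   0.112   0.114 ]
inner walls [-0.2098  0.07  ]
edge 0.6965761667038223
mug [0.0997 0.1975] [0.4011 0.4729]
```

```bash
cat > go.py <<'E'
from h import *
import sys
# usage go.py x y z thetadeg : full shift & twist from the measured pose, tool axes
x,y,z,t=map(float,sys.argv[1:5]); s=ctrl.read_state()
M=R.from_quat(s["ee_rot"]).as_matrix(); d=M.T@(np.array([x,y,z])-s["ee_pos"])
th=np.degrees(np.arctan2(M[1,0],M[0,0])); tw=(th-t+180)%360-180
print("t",round(s["time"],2),"pos",np.round(s["ee_pos"],4),"theta",round(th,2),"tilt",np.round(M[:,2],4),"shift",np.round(d,4),"|d|",round(np.linalg.norm(d),3),"twist",round(tw,2),"F",np.round(s["wrist_force"],2),"w",round(s["width"],4),"q6",round(s["q"][5],2))
E
python3 go.py 0.6124 -0.017 0.12 1.1
```

```text
t 0.1 pos [0.1799 0.624  0.181 ] theta 73.91 tilt [-7.0e-04 -1.5e-03 -1.0e+00] shift [-0.496   0.5932  0.0617] |d| 0.776 twist 72.81 F [ 0.78 -0.04 -0.34] w 0.0939 q6 -0.17
```

>>> drive_tool --pt "0.09 -0.036 0.043 0 5.5" --pt "0.08 -0.072 0.086 0 11" --pt "0.07 -0.108 0.129 0 16.5" --pt "0.07 -0.144 0.172 0 22" --pt "0.07 -0.18 0.215 0 27.5" --squeeze 12

```text
time: 0.72
ee_pos: [0.3373, 0.3903, 0.1816]
ee_rot: [0.92, 0.393, -0.0, 0.0]
wrist_force: [0.3, -0.0, 0.4]
width: 0.07
```

```bash
python3 go.py 0.6124 -0.017 0.15 1.1
```

```text
t 0.72 pos [0.3373 0.3903 0.1816] theta 46.24 tilt [-3.e-04 -3.e-04 -1.e+00] shift [-0.1039  0.4804  0.0316] |d| 0.492 twist 45.14 F [ 0.27 -0.    0.39] w 0.07 q6 -0.17
```

>>> drive_tool --pt "0.068 -0.012 0.055 0 5.2" --pt "0.068 -0.024 0.11 0 10.4" --pt "0.068 -0.036 0.165 0 15.6" --pt "0.068 -0.048 0.22 0 20.8" --pt "0.068 -0.06 0.275 0 26"

```text
time: 1.35
ee_pos: [0.4952, 0.1573, 0.1817]
ee_rot: [0.984, 0.176, -0.0, -0.0]
wrist_force: [0.3, 0.9, 0.5]
width: 0.0685
```

```bash
python3 go.py 0.6124 -0.017 0.13 1.1
```

```text
t 1.35 pos [0.4952 0.1573 0.1817] theta 20.23 tilt [-2.e-04  1.e-04 -1.e+00] shift [0.0497 0.204  0.0517] |d| 0.216 twist 19.13 F [0.34 0.91 0.49] w 0.0685 q6 -0.26
```

>>> drive_tool --pt "0.068 0.0125 0.051 0 5" --pt "0.068 0.025 0.102 0 10" --pt "0.068 0.0375 0.153 0.02 15" --pt "0.068 0.05 0.204 0.05 19" --pt "0.068 0.05 0.204 0.05 19"

```text
time: 1.98
ee_pos: [0.6115, -0.0172, 0.1279]
ee_rot: [1.0, 0.01, -0.003, -0.001]
wrist_force: [-0.2, 0.8, -0.1]
width: 0.0682
```

```bash
python3 go.py 0.6124 -0.017 0.02 1.1; python3 - <<'E'
from h import *
f=grab("side"); cv2.imwrite("pics/side1.png",f["pixels"])
E
```

```text
t 1.98 pos [ 0.6115 -0.0172  0.1279] theta 1.17 tilt [-0.0064  0.0011 -1.    ] shift [ 1.600e-03 -1.000e-04  1.079e-01] |d| 0.108 twist 0.07 F [-0.18  0.82 -0.11] w 0.0682 q6 -0.23
```

View pics/side1.png

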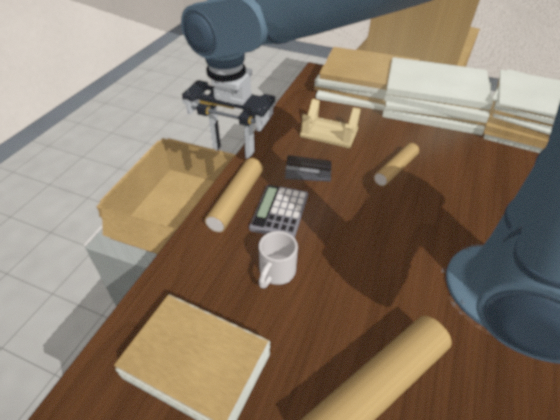

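The side view shows the jaws at (232,135) above the tube at (236,194), with the scene unchanged. I'll descend and grip.

>>> drive_tool --pt "0.068 0.001 0 0.045 0" --pt "0.068 0.001 0 0.08 0" --pt "0.068 0.001 0 0.1 0" --pt "0.068 0.001 0 0.107 0" --pt "0.068 0.001 0 0.107 0"

```text
time: 2.65
ee_pos: [0.6142, -0.0145, 0.0259]
ee_rot: [1.0, 0.013, 0.001, 0.0]
wrist_force: [-0.2, -0.2, 0.3]
width: 0.0683
```

```bash
python3 go.py 0.6124 -0.017 0.02 1.1
```

```text
t 2.65 pos [ 0.6142 -0.0145  0.0259] theta 1.44 tilt [ 1.3e-03 -2.0e-04 -1.0e+00] shift [-0.0019  0.0024  0.0059] |d| 0.007 twist 0.34 F [-0.22 -0.21  0.31] w 0.0683 q6 -0.23
```

>>> drive_tool --pt "0.04 0 0 0 0" --pt "0.04 0 0 0 0" --pt "0.04 0 0 0 0" --pt "0.04 0 0 0 0" --pt "0.04 0 0 0 0" --squeeze 12

```text
time: 3.28
ee_pos: [0.6136, -0.0148, 0.025]
ee_rot: [1.0, 0.012, -0.0, -0.0]
wrist_force: [-1.0, -0.2, 0.5]
width: 0.0404
```

```bash
python3 go.py 0.6124 -0.017 0.02 1.1
```

```text
t 3.27 pos [ 0.6136 -0.0148  0.025 ] theta 1.41 tilt [-1.e-04  0.e+00 -1.e+00] shift [-0.0013  0.0022  0.005 ] |d| 0.006 twist 0.31 F [-1.03 -0.16  0.47] w 0.0404 q6 -0.23
```

The opening is 40 mm, which is less than the tube's 50 mm. I need to look.

```bash
python3 - <<'E'
from fit import *
np.set_printoptions(precision=4,suppress=True)
f=grab("side"); cv2.imwrite("pics/side2.png",cv2.resize(f["pixels"][60:280,130:380],None,fx=2.6,fy=2.6))
f=grab("top");P=cloud(f); cv2.imwrite("pics/top2.png",cv2.resize(f["pixels"][130:260,190:460],None,fx=2.6,fy=2.6))
E
```

```text
(no output)
```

View pics/side2.png

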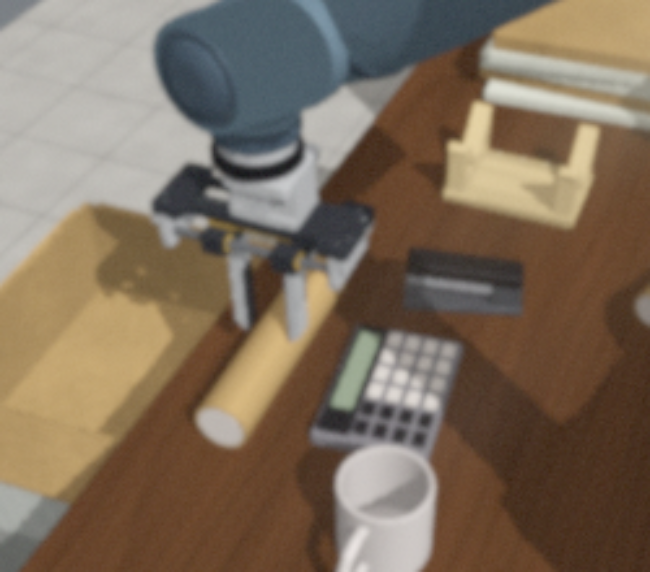

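View pics/top2.png

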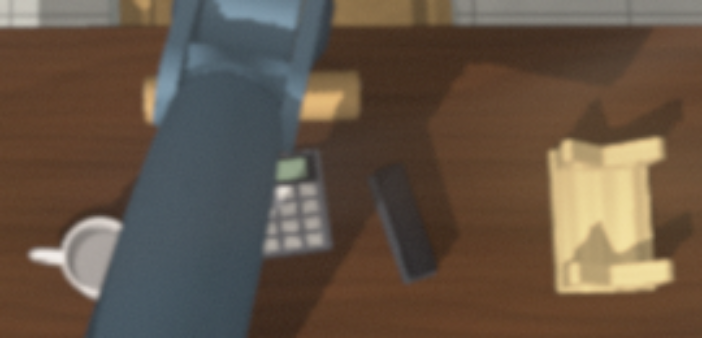

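```bash
python3 - <<'E'
from h import *
f=grab("side"); Rm=R.from_quat(f["orientation"]).as_matrix()
def pr(p):
    c=Rm.T@(np.array(p)-f["position"]); d=-c[2]; return (f["fx"]*c[0]/d+f["cx"], -f["fy"]*c[1]/d+f["cy"])
for p in [(.5936,-.015,.011),(.5936,-.015,.05),(.6336,-.015,.011),(.6124,-.015,.05)]:
    u,v=pr(p); print(p,"crop",round((u-130)*2.6),round((v-60)*2.6))
d=f["depth"]; P=cloud(f)
for v,u in [(185,245),(180,244),(170,243),(183,224),(175,223),(165,222)]: print(v,u,np.round(P[v,u],3))
s=ctrl.read_state();print(s["width"],s["ee_pos"])
cv2.imwrite("pics/side3.png",cv2.resize(f["pixels"][130:230,180:290],None,fx=6,fy=6,interpolation=cv2.INTER_CUBIC))
E
```

```text
(0.5936, -0.015, 0.011) crop 292 363
(0.5936, -0.015, 0.05) crop 290 333
(0.6336, -0.015, 0.011) crop 255 351
(0.6124, -0.015, 0.05) crop 272 327
185 245 [ 0.58  -0.007  0.071]
180 244 [ 0.581 -0.006  0.087]
170 243 [ 0.582 -0.006  0.117]
183 224 [ 0.634 -0.003  0.061]
175 223 [ 0.635 -0.005  0.084]
165 222 [ 0.635 -0.006  0.114]
0.039652406865313475 [ 0.61361079 -0.01477251  0.0249145 ]
```

View pics/side3.png

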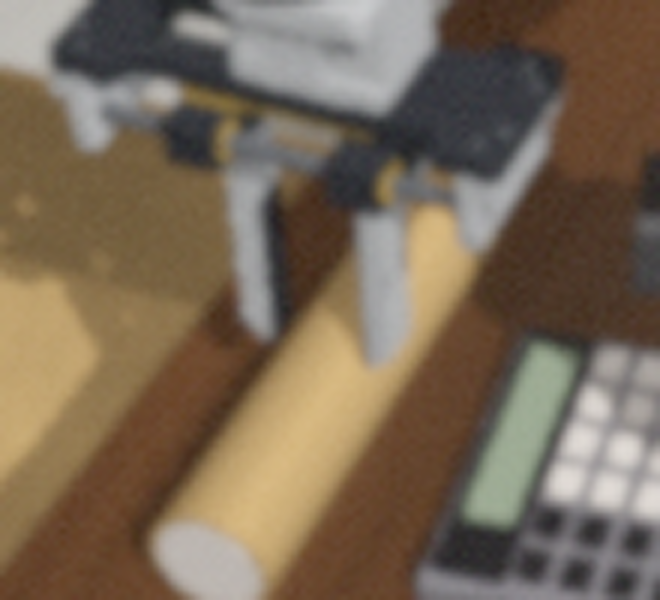

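The fingertips sit above the tube, at z of about 0.06 by depth, where the state implies 0.011. I'll measure the gripper's true height and compare it with forward kinematics and the initial frame.

```bash
python3 - <<'E'
from h import *
np.set_printoptions(precision=3,suppress=True)
f=grab("side");P=cloud(f)
for u in (242,244,246,222,224):
    print(u,[(v,*np.round(P[v,u],3)) for v in range(176,196,2)])
# start frame
P0=np.load("top0.npz")["P"]
for v in range(330,372,6): print(v,[tuple(np.round(P0[v,u],3)) for u in range(2,34,5)])
print(ctrl.read_state()["q"])
E
```

```text
242 [(176, np.float64(0.586), np.float64(-0.006), np.float64(0.098)), (178, np.float64(0.586), np.float64(-0.005), np.float64(0.093)), (180, np.float64(0.586), np.float64(-0.005), np.float64(0.086)), (182, np.float64(0.586), np.float64(-0.005), np.float64(0.08)), (184, np.float64(0.588), np.float64(-0.007), np.float64(0.072)), (186, np.float64(0.587), np.float64(-0.005), np.float64(0.067)), (188, np.float64(0.588), np.float64(-0.007), np.float64(0.059)), (190, np.float64(0.588), np.float64(-0.006), np.float64(0.054)), (192, np.float64(0.592), np.float64(-0.013), np.float64(0.039)), (194, np.float64(0.591), np.float64(-0.009), np.float64(0.037))]
244 [(176, np.float64(0.58), np.float64(-0.004), np.float64(0.102)), (178, np.float64(0.581), np.float64(-0.007), np.float64(0.093)), (180, np.float64(0.582), np.float64(-0.007), np.float64(0.086)), (182, np.float64(0.582), np.float64(-0.007), np.float64(0.08)), (184, np.float64(0.582), np.float64(-0.007), np.float64(0.074)), (186, np.float64(0.582), np.float64(-0.006), np.float64(0.068)), (188, np.float64(0.582), np.float64(-0.005), np.float
[... 4417 characters left out ...]
0.339)), (np.float64(0.095), np.float64(0.698), np.float64(0.001)), (np.float64(0.095), np.float64(0.684), np.float64(0.002)), (np.float64(0.095), np.float64(0.673), np.float64(-0.001)), (np.float64(0.095), np.float64(0.658), np.float64(0.002))]
366 [(np.float64(0.153), np.float64(0.463), np.float64(0.532)), (np.float64(0.151), np.float64(0.461), np.float64(0.52)), (np.float64(0.079), np.float64(0.714), np.float64(-0.005)), (np.float64(0.079), np.float64(0.699), np.float64(-0.002)), (np.float64(0.08), np.float64(0.684), np.float64(0.002)), (np.float64(nan), np.float64(nan), np.float64(nan)), (np.float64(0.08), np.float64(0.655), np.float64(0.006))]
[-0.209  0.347  1.744 -0.     1.051 -0.233]
```

```bash
python3 - <<'E'
from h import *
np.set_printoptions(precision=3,suppress=True)
f=grab("side");P=cloud(f)
for u,v in((195,138),(193,140),(263,142),(258,143),(266,141),(262,150),(215,150),(262,165),(196,150)): print(u,v,P[v,u])
f=grab("top");P=cloud(f)
img=f["pixels"];cv2.imwrite("pics/top3.png",cv2.resize(img[90:200,200:380],None,fx=4,fy=4))
E
```

```text
195 138 [0.683 0.014 0.188]
193 140 [0.684 0.02  0.187]
263 142 [ 0.543 -0.03   0.189]
258 143 [ 0.553 -0.025  0.187]
266 141 [ 0.539 -0.036  0.189]
262 150 [ 0.535 -0.006  0.187]
215 150 [0.638 0.011 0.168]
262 165 [0.532 0.002 0.154]
196 150 [0.683 0.018 0.159]
```

```bash
python3 - <<'E'
from h import *
P=np.load("top0.npz")["P"];img=np.load("top0.npz")["img"]
cv2.imwrite("pics/top0c.png",cv2.resize(img[300:420,0:130],None,fx=5,fy=5))
E
```

```text
(no output)
```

View pics/top0c.png

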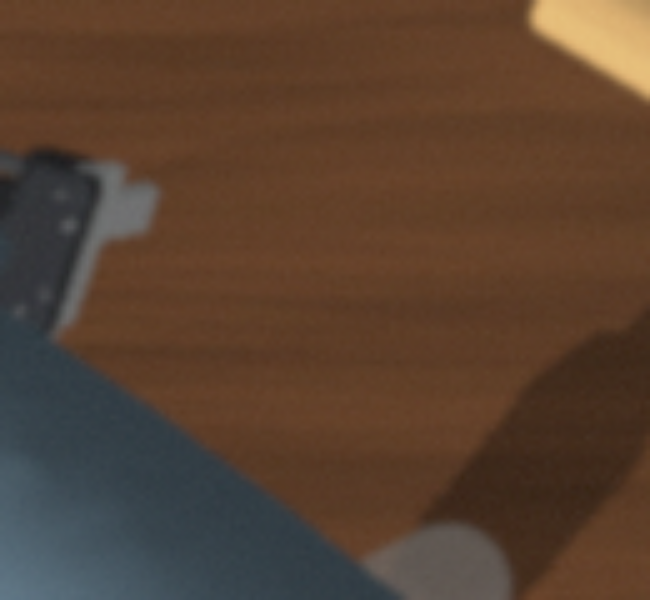

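The palm top sits 163–164 mm above the reported TCP both at the start and now. But the fingertips are really at z≈0.052 with a reported TCP z of 0.025. So the real tip is about 27 mm above the reported TCP instead of 14 mm below it, an offset of about 41 mm along the tool. I'll check the lateral offset too.

```bash
python3 - <<'E'
from h import *
f=grab("side");P=cloud(f);s=ctrl.read_state()
q=P[150:200,205:265].reshape(-1,3);q=q[np.isfinite(q[:,2])]
q=q[(q[:,2]>.062)&(q[:,2]<.12)&(abs(q[:,1]+.015)<.025)]
for lo,hi in((.55,.61),(.61,.67)):
    a=q[(q[:,0]>lo)&(q[:,0]<hi)]; print(len(a),np.round(np.percentile(a[:,0],[2,50,98]),4),np.round(np.percentile(a[:,1],[2,50,98]),4))
print(s["ee_pos"],s["width"])
b=P.reshape(-1,3);b=b[(abs(b[:,2]-.188)<.006)&(abs(b[:,0]-.61)<.12)&(abs(b[:,1])<.08)];print(len(b),np.round(np.percentile(b[:,0],[1,99]),3),np.round(np.percentile(b[:,1],[1,99]),3))
E
```

```text
151 [0.5787 0.5811 0.5919] [-0.0243 -0.0073 -0.0048]
160 [0.6311 0.6336 0.6438] [-0.0219 -0.0062 -0.0034]
[ 0.61364361 -0.01477598  0.02492908] 0.0399100499281316
966 [0.524 0.699] [-0.047  0.021]
```

>>> drive_tool --pt "0.068 0.001 0.001 0 0" --pt "0.068 0.001 0.001 0 0" --pt "0.068 0.001 0.001 0.0 0" --pt "0.068 0.001 0.001 0 0" --pt "0.068 0.001 0.001 0.01 0"

```text
time: 4.25
ee_pos: [0.6155, -0.0159, 0.0155]
ee_rot: [1.0, 0.012, 0.001, 0.0]
wrist_force: [-0.3, -0.6, -0.4]
width: 0.0678
```

>>> drive_tool --pt "0.068 0 0 0.008 0" --pt "0.068 0 0 0.016 0" --pt "0.068 0 0 0.024 0" --pt "0.068 0 0 0.03 0" --pt "0.068 0 0 0.03 0"

```text
time: 4.88
ee_pos: [0.6142, -0.0157, -0.0157]
ee_rot: [1.0, 0.012, -0.001, -0.0]
wrist_force: [-0.4, -0.8, -0.2]
width: 0.068
```

```bash
python3 go.py 0.6140 -0.017 -0.018 1.1; python3 - <<'E'
from h import *
f=grab("side");P=cloud(f)
cv2.imwrite("pics/side4.png",cv2.resize(f["pixels"][130:230,180:290],None,fx=5,fy=5,interpolation=cv2.INTER_CUBIC))
E
```

```text
t 4.88 pos [ 0.6142 -0.0157 -0.0157] theta 1.41 tilt [-1.1e-03  2.0e-04 -1.0e+00] shift [-0.0003  0.0013  0.0023] |d| 0.003 twist 0.31 F [-0.4  -0.76 -0.17] w 0.068 q6 -0.23
```

View pics/side4.png

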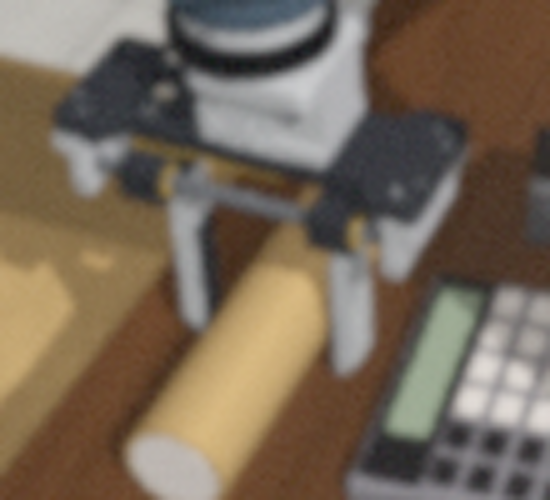

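The fingers now straddle the tube, with tips at (195,325) and (347,372) beside it. I'll close.

>>> drive_tool --pt "0.068 0 0 0.003 0" --pt "0.04 0 0 0.003 0" --pt "0.04 0 0 0.003 0" --pt "0.04 0 0 0.003 0" --pt "0.04 0 0 0.003 0" --squeeze 15

```text
time: 5.55
ee_pos: [0.6147, -0.0158, -0.0179]
ee_rot: [1.0, 0.012, 0.0, 0.0]
wrist_force: [-0.9, -0.0, 0.9]
width: 0.0497
```

```bash
python3 go.py 0.6140 -0.017 0.10 1.1
```

```text
t 5.55 pos [ 0.6147 -0.0158 -0.0179] theta 1.41 tilt [ 0.e+00 -1.e-04 -1.e+00] shift [-0.0007  0.0012 -0.1179] |d| 0.118 twist 0.31 F [-0.86 -0.01  0.95] w 0.0497 q6 -0.23
```

>>> drive_tool --pt "0.04 0 0 -0.02 0" --pt "0.04 0 0 -0.05 0" --pt "0.04 0 0 -0.08 0" --pt "0.04 0 0 -0.11 0" --pt "0.04 0 0 -0.11 0"

```text
time: 6.18
ee_pos: [0.6171, -0.0162, 0.0959]
ee_rot: [1.0, 0.012, 0.003, 0.001]
wrist_force: [-0.1, 0.6, -1.6]
width: 0.0496
```

```bash
python3 go.py 0.487 -0.385 0.095 -88.5;  python3 - <<'E'
from fit import *
f=grab("side");P=cloud(f)
cv2.imwrite("pics/side5.png",f["pixels"])
print(fit_tube(P,[.6124,-.017],1.59,zlo=.1,z0=.135))
E
```

```text
t 6.17 pos [ 0.6171 -0.0162  0.0959] theta 1.42 tilt [ 0.007  -0.0015 -1.    ] shift [-0.1392  0.3655  0.0005] |d| 0.391 twist 89.92 F [-0.09  0.64 -1.62] w 0.0496 q6 -0.23
(array([ 0.60623832, -0.01320916]), np.float64(1.525661138670204), np.float64(0.29924547159083476), np.float64(0.06760672215984798), np.float64(0.04859078293104127))
```

View pics/side5.png

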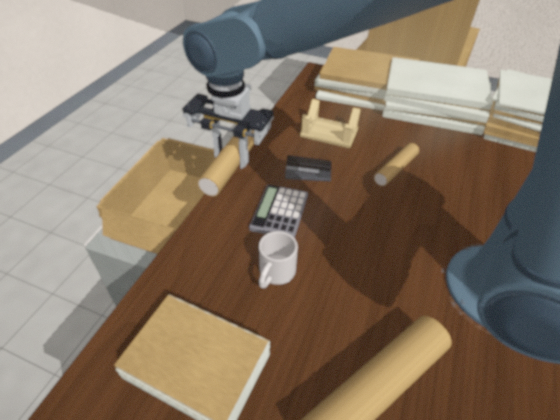

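The tube is lifted and held at about (222,168). I'll carry it to the rest.

>>> drive_tool --pt "0.04 -0.014 0.037 0 8" --pt "0.04 -0.028 0.074 0 17" --pt "0.04 -0.042 0.111 0 26" --pt "0.04 -0.056 0.148 0 35" --pt "0.04 -0.07 0.185 0 44"

```text
time: 6.85
ee_pos: [0.5475, -0.2028, 0.09]
ee_rot: [0.931, -0.366, -0.002, -0.0]
wrist_force: [0.0, 0.2, -1.7]
width: 0.0494
```

```bash
python3 go.py 0.487 -0.385 0.095 -88.5
```

```text
t 6.85 pos [ 0.5475 -0.2028  0.09  ] theta -42.89 tilt [-0.0027  0.0017 -1.    ] shift [ 0.0796  0.1747 -0.0051] |d| 0.192 twist 45.61 F [ 0.02  0.25 -1.75] w 0.0494 q6 0.2
```

>>> drive_tool --pt "0.04 0.016 0.035 -0.003 9" --pt "0.04 0.032 0.07 -0.005 18" --pt "0.04 0.048 0.105 -0.005 27" --pt "0.04 0.064 0.14 -0.005 36" --pt "0.04 0.08 0.175 -0.005 45.6"

```text
time: 7.48
ee_pos: [0.4883, -0.3855, 0.0948]
ee_rot: [0.716, -0.698, -0.002, -0.0]
wrist_force: [0.7, -0.5, -0.9]
width: 0.0496
```

>>> drive_tool --pt "0.04 0 0 0 0" --pt "0.04 0 0 0 0"

```text
time: 7.72
ee_pos: [0.4892, -0.3842, 0.0955]
ee_rot: [0.719, -0.695, -0.001, -0.0]
wrist_force: [0.5, 0.0, -1.4]
width: 0.0495
```

```bash
python3 go.py 0.487 -0.385 0.095 -88.5; python3 - <<'E'
from fit import *
f=grab("side");cv2.imwrite("pics/side6.png",cv2.resize(f["pixels"][20:220,200:450],None,fx=3,fy=3));np.savez("side6.npz",P=cloud(f))
f=grab("top");cv2.imwrite("pics/top6.png",cv2.resize(f["pixels"][130:300,330:530],None,fx=3,fy=3));np.savez("top6.npz",P=cloud(f))
E
```

```text
t 7.72 pos [ 0.4892 -0.3842  0.0955] theta -88.13 tilt [-0.0016  0.0023 -1.    ] shift [0.0007 0.0022 0.0005] |d| 0.002 twist 0.37 F [ 0.53  0.01 -1.45] w 0.0495 q6 0.69
```

View pics/side6.png

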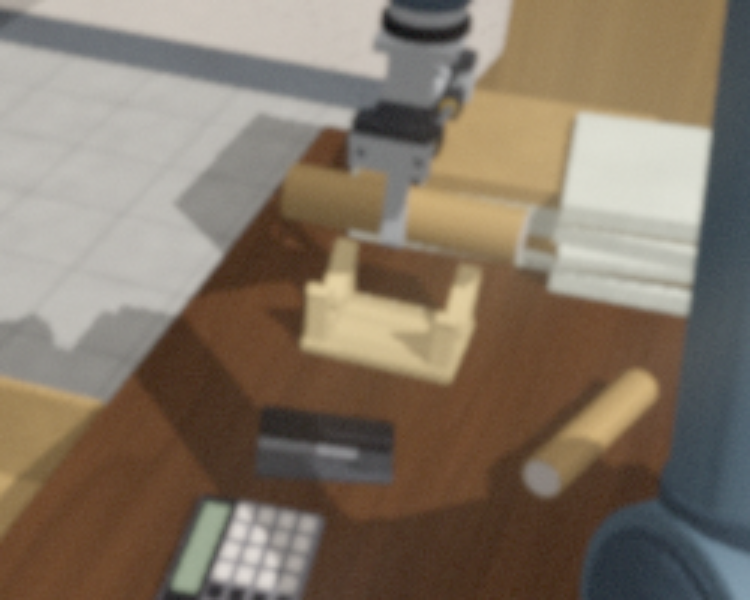

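View pics/top6.png

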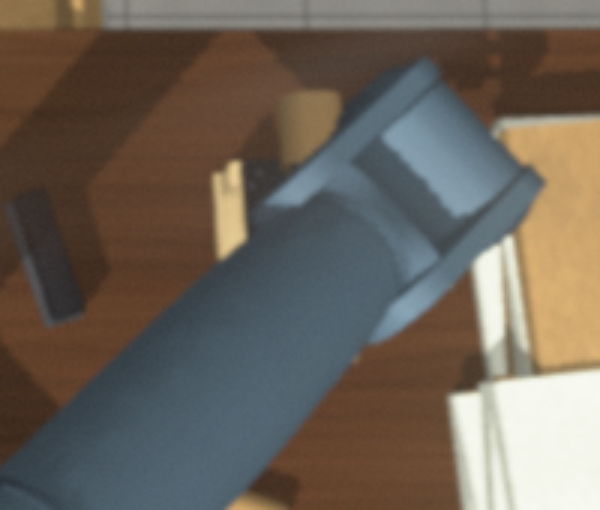

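Both views show the tube held level above the rest and lying along it. In the side view it runs from (285,195) to (525,235) with the rest below at (390,330). I'll fit its axis from the side depth.

```bash
python3 - <<'E'
from fit import *
np.set_printoptions(precision=4,suppress=True)
P=np.load("side6.npz")["P"]
q=P.reshape(-1,3);q=q[np.isfinite(q[:,2])]
q=q[(abs(q[:,1]+.383)<.04)&(abs(q[:,0]-.485)<.13)&(abs(q[:,2]-.14)<.028)&(abs(q[:,0]-.487)>.025)]
def res(p):
    x,y=loc(q,p[:3]); return np.hypot(y,q[:,2]-p[3]-p[4]*x)-.025
s=least_squares(res,[.487,-.383,.026,.14,0],loss="soft_l1",f_scale=.002);p=s.x
x,y=loc(q,p); m=abs(res(p))<.005; lo,hi=np.percentile(x[m],[.7,99.3])
print(len(q),p,"ends",lo,hi,"centre",p[:2]+(lo+hi)/2*np.array([np.cos(p[2]),np.sin(p[2])]))
E
```

```text
1202 [-5.1122 -0.5559  0.0306  0.1463 -0.0016] ends 5.490783800131757 5.70939624842734 centre [ 0.4852 -0.3845]
```

>>> drive_tool --pt "0.04 -0.001 0 0.015 0.3" --pt "0.04 -0.001 0 0.03 0.3" --pt "0.04 -0.001 0 0.045 0.3" --pt "0.04 -0.001 0 0.058 0.3" --pt "0.04 -0.001 0 0.062 0.3"

```text
time: 8.45
ee_pos: [0.4891, -0.3838, 0.0334]
ee_rot: [0.716, -0.698, -0.001, -0.0]
wrist_force: [0.3, 0.3, -1.3]
width: 0.0497
```

>>> drive_tool --pt "0.04 0 0 0.002 0" --pt "0.04 0 0 0.004 0" --pt "0.04 0 0 0.006 0" --pt "0.04 0 0 0.008 0" --pt "0.04 0 0 0.008 0"

```text
time: 9.07
ee_pos: [0.4896, -0.3843, 0.0269]
ee_rot: [0.716, -0.698, -0.0, 0.0]
wrist_force: [-0.4, -0.1, -1.3]
width: 0.0493
```

```bash
python3 go.py 0.4892 -0.383 0.023 -88.5
```

```text
t 9.07 pos [ 0.4896 -0.3843  0.0269] theta -88.49 tilt [-1.e-04  1.e-04 -1.e+00] shift [-0.0014  0.0004  0.0039] |d| 0.004 twist 0.01 F [-0.43 -0.06 -1.33] w 0.0493 q6 0.7
```

>>> drive_tool --pt "0.04 -0.001 0 0.001 0" --pt "0.04 -0.001 0 0.002 0" --pt "0.04 -0.001 0 0.003 0" --pt "0.04 -0.001 0 0.003 0"

```text
time: 9.57
ee_pos: [0.4896, -0.3833, 0.0238]
ee_rot: [0.716, -0.698, -0.0, 0.0]
wrist_force: [0.3, -0.2, -1.5]
width: 0.0501
```

```bash
python3 go.py 0.4892 -0.383 0.023 -88.5
```

```text
t 9.57 pos [ 0.4896 -0.3833  0.0238] theta -88.49 tilt [-2.e-04  1.e-04 -1.e+00] shift [-0.0003  0.0004  0.0008] |d| 0.001 twist 0.01 F [ 0.29 -0.19 -1.46] w 0.0501 q6 0.7
```

>>> drive_tool --pt "0.04 0 0 0.001 0" --pt "0.04 0 0 0.002 0" --pt "0.04 0 0 0.002 0"

```text
time: 9.95
ee_pos: [0.4898, -0.3835, 0.0231]
ee_rot: [0.716, -0.698, -0.0, 0.0]
wrist_force: [-3.0, 2.0, 5.7]
width: 0.0496
```

```bash
python3 go.py 0.4892 -0.383 0.023 -88.5
```

```text
t 9.95 pos [ 0.4898 -0.3835  0.0231] theta -88.48 tilt [-3.e-04  1.e-04 -1.e+00] shift [-0.0005  0.0005  0.0001] |d| 0.001 twist 0.02 F [-2.95  2.    5.75] w 0.0496 q6 0.7
```

Contact shows +5.7 N upward. I'll release and rise.

>>> drive_tool --pt "0.053 0 0 0 0" --pt "0.058 0 0 0 0" --pt "0.064 0 0 0 0" --pt "0.072 0 0 0 0" --pt "0.072 0 0 0 0"

```text
time: 10.58
ee_pos: [0.4897, -0.3834, 0.0219]
ee_rot: [0.716, -0.698, -0.0, -0.0]
wrist_force: [0.2, -0.4, -0.4]
width: 0.0723
```

>>> drive_tool --pt "0.072 0 0 -0.01 0" --pt "0.072 0 0 -0.03 0" --pt "0.072 0 0 -0.06 0" --pt "0.072 0 0 -0.1 0" --pt "0.072 0 0 -0.14 0"

```text
time: 11.2
ee_pos: [0.4899, -0.3836, 0.1651]
ee_rot: [0.716, -0.698, 0.001, 0.0]
wrist_force: [-0.3, -0.6, -0.1]
width: 0.0716
```

```bash
python3 go.py 0.34 -0.02 0.16 -90; python3 - <<'E'
from fit import *
np.set_printoptions(precision=4,suppress=True)
f=grab("side");P=cloud(f);cv2.imwrite("pics/side7.png",cv2.resize(f["pixels"][20:220,200:450],None,fx=3,fy=3))
print("side",*fit_tube(P,[.485,-.383],.0255,zlo=.055,z0=.065))
E
```

```text
t 11.2 pos [ 0.4899 -0.3836  0.1651] theta -88.49 tilt [ 0.0013 -0.0015 -1.    ] shift [-0.3675  0.1402  0.0043] |d| 0.393 twist 1.51 F [-0.29 -0.6  -0.05] w 0.0716 q6 0.7
side [ 0.4857 -0.3834] 0.027629816035831516 0.06594455779846548 0.2173659415110123 0.08769324030893323
```

View pics/side7.png

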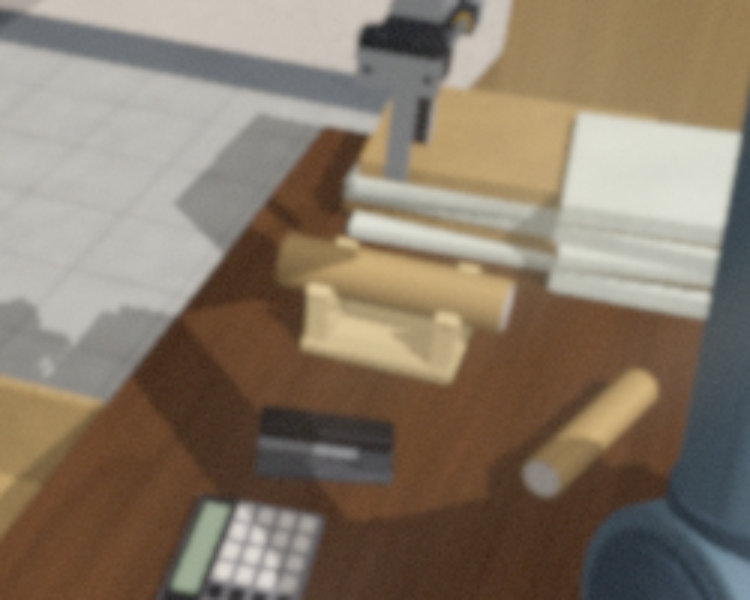

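The tube is seated. Its fit is (0.4857, -0.3834, z 0.066), yaw 0.028, against the rest at (0.485, -0.383), yaw 0.026. The side picture shows it lying in both notches at (395,280). Now I'll go behind the calculator.

```bash
python3 go.py 0.405 -0.03 0.12 -82.8
```

```text
t 11.25 pos [ 0.4924 -0.3863  0.1719] theta -88.48 tilt [ 0.0084 -0.0093 -0.9999] shift [-0.3589  0.0783  0.0478] |d| 0.37 twist -5.68 F [ 2.5  -1.83  3.94] w 0.0723 q6 0.7
```

>>> drive_tool --pt "0.094 -0.05 0.01 0 -1" --pt "0.094 -0.105 0.022 0 -2" --pt "0.094 -0.16 0.034 0 -3" --pt "0.094 -0.215 0.046 0 -4" --pt "0.094 -0.27 0.058 0 -5"

```text
time: 11.88
ee_pos: [0.4244, -0.1137, 0.1632]
ee_rot: [0.746, -0.666, 0.001, -0.0]
wrist_force: [-0.0, -0.6, 0.3]
width: 0.094
```

```bash
python3 go.py 0.405 -0.03 0.10 -82.8
```

```text
t 11.88 pos [ 0.4244 -0.1137  0.1632] theta -83.49 tilt [ 0.0022 -0.0011 -1.    ] shift [-0.0854  0.0099  0.0631] |d| 0.107 twist -0.69 F [-0.02 -0.65  0.28] w 0.094 q6 0.94
```

>>> drive_tool --pt "0.094 -0.042 0.005 0 -0.7" --pt "0.094 -0.084 0.01 0.01 -0.7" --pt "0.094 -0.085 0.01 0.05 -0.7" --pt "0.094 -0.085 0.01 0.09 -0.7" --pt "0.094 -0.085 0.01 0.09 -0.7"

```text
time: 12.5
ee_pos: [0.403, -0.0308, 0.0704]
ee_rot: [0.75, -0.661, -0.002, 0.001]
wrist_force: [-0.5, -0.4, 0.6]
width: 0.0942
```

```bash
python3 go.py 0.407 -0.03 -0.019 -82.8; python3 - <<'E'
from fit import *
f=grab("side");P=cloud(f);cv2.imwrite("pics/side8.png",cv2.resize(f["pixels"][90:290,190:440],None,fx=3,fy=3))
f=grab("top");cv2.imwrite("pics/top8.png",cv2.resize(f["pixels"][130:300,180:380],None,fx=3,fy=3))
E
```

```text
t 12.5 pos [ 0.403  -0.0308  0.0704] theta -82.77 tilt [-0.0046  0.0017 -1.    ] shift [-0.0001 -0.0045  0.0894] |d| 0.09 twist 0.03 F [-0.49 -0.39  0.64] w 0.0942 q6 1.09
```

View pics/side8.png

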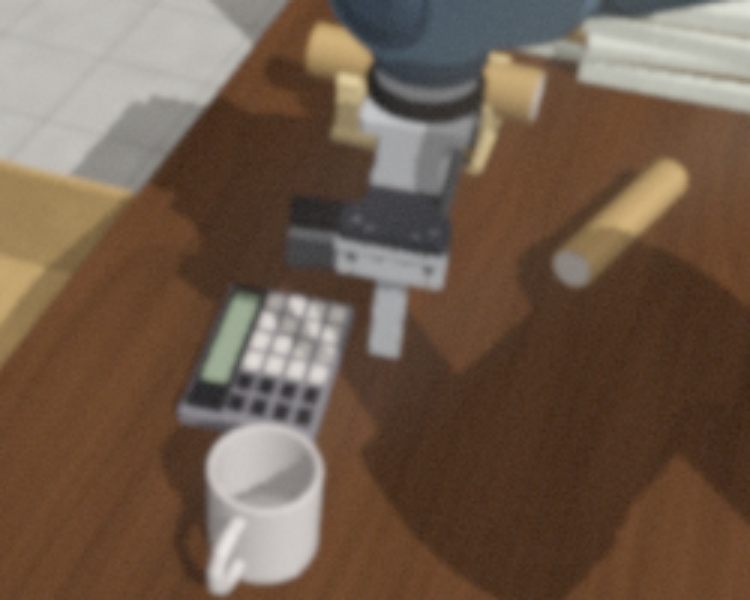

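View pics/top8.png

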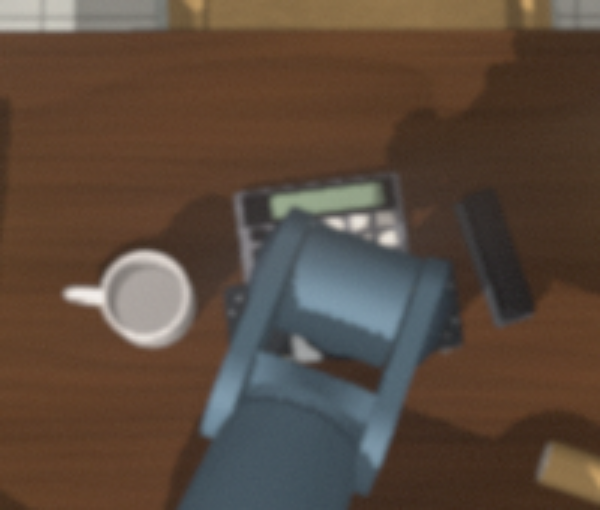

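The views show the gripper behind the calculator, with a fingertip at (388,350) in the side view and the body clear above the mug and stapler. I'll descend.

>>> drive_tool --pt "0.094 0 0.001 0.025 0" --pt "0.094 0 0 0.05 0" --pt "0.094 0 0 0.07 0" --pt "0.094 0 0 0.082 0" --pt "0.094 0 0 0.085 0"

```text
time: 13.22
ee_pos: [0.4059, -0.0321, -0.0123]
ee_rot: [0.75, -0.661, 0.001, -0.0]
wrist_force: [-0.2, 0.6, 0.5]
width: 0.0939
```

```bash
python3 go.py 0.409 -0.03 -0.019 -82.8; python3 - <<'E'
from fit import *
f=grab("side");P=cloud(f);cv2.imwrite("pics/side9.png",cv2.resize(f["pixels"][90:290,190:440],None,fx=3,fy=3))
E
```

```text
t 13.22 pos [ 0.4059 -0.0321 -0.0123] theta -82.8 tilt [ 1.3e-03 -5.0e-04 -1.0e+00] shift [-0.0017 -0.0034  0.0067] |d| 0.008 twist -0.0 F [-0.2   0.59  0.51] w 0.0939 q6 1.09
```

View pics/side9.png

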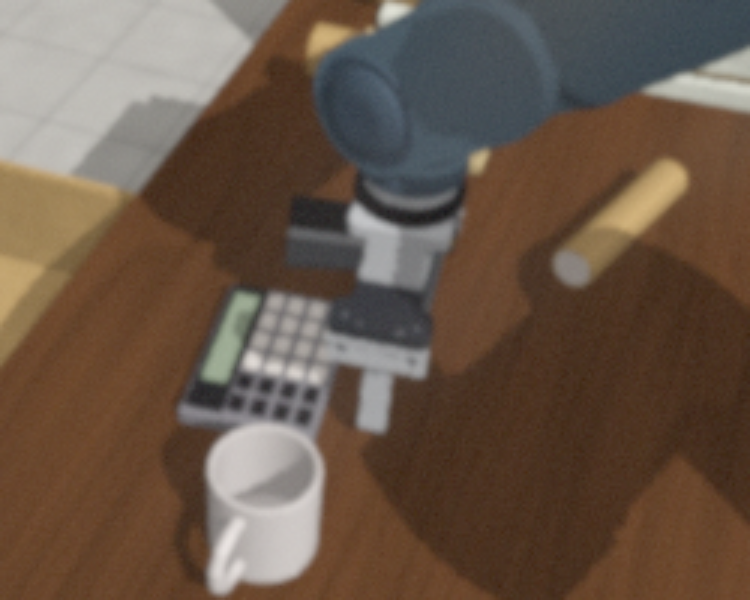

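>>> drive_tool --pt "0.094 0 0 0.004 0" --pt "0.094 0 0 0.006 0" --pt "0.094 0 -0.01 0.006 0" --pt "0.094 0 -0.02 0.006 0" --pt "0.094 0 -0.03 0.006 0"

```text
time: 13.9
ee_pos: [0.4359, -0.0279, -0.0189]
ee_rot: [0.75, -0.661, 0.0, -0.0]
wrist_force: [0.6, 0.5, 0.5]
width: 0.0938
```

```bash
python3 go.py 0.52 -0.025 -0.019 -88
```

```text
t 13.9 pos [ 0.4359 -0.0279 -0.0189] theta -82.78 tilt [ 5.e-04 -1.e-04 -1.e+00] shift [ 0.0077 -0.0838  0.0002] |d| 0.084 twist 5.22 F [0.55 0.52 0.51] w 0.0938 q6 1.12
```

>>> drive_tool --pt "0.094 0 -0.01 0 0" --pt "0.094 0 -0.02 0 0" --pt "0.094 0.001 -0.03 0 0.5" --pt "0.094 0.002 -0.04 0 1" --pt "0.094 0.003 -0.05 0 1.5"

```text
time: 14.52
ee_pos: [0.4854, -0.0246, -0.0192]
ee_rot: [0.741, -0.671, 0.0, -0.0]
wrist_force: [-1.3, -0.4, -0.7]
width: 0.0942
```

```bash
python3 go.py 0.60 -0.033 -0.019 -92; python3 - <<'E'
from fit import *
f=grab("top");cv2.imwrite("pics/top10.png",cv2.resize(f["pixels"][120:290,180:380],None,fx=3,fy=3))
f=grab("side");cv2.imwrite("pics/side10.png",cv2.resize(f["pixels"][90:290,170:420],None,fx=3,fy=3))
E
```

```text
t 14.53 pos [ 0.4854 -0.0246 -0.0192] theta -84.33 tilt [ 2.e-04  0.e+00 -1.e+00] shift [ 0.0197 -0.1132 -0.0002] |d| 0.115 twist 7.67 F [-1.34 -0.43 -0.68] w 0.0942 q6 1.19
```

View pics/side10.png

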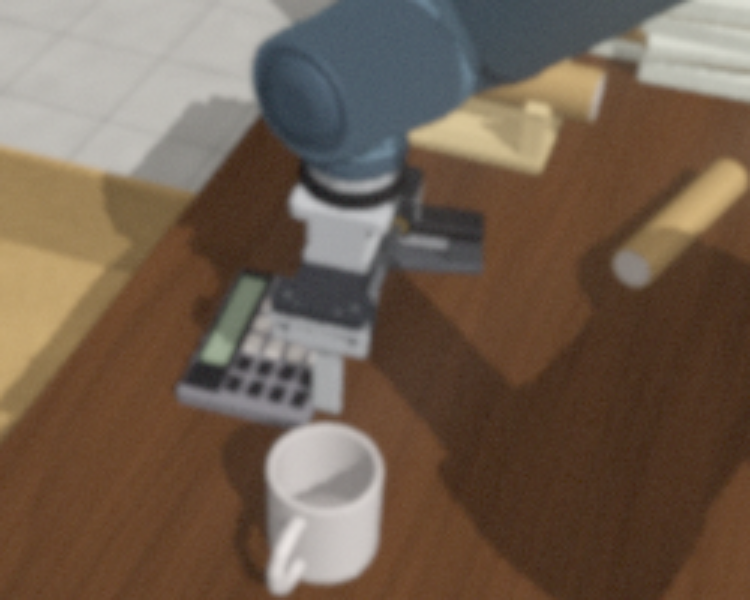

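View pics/top10.png

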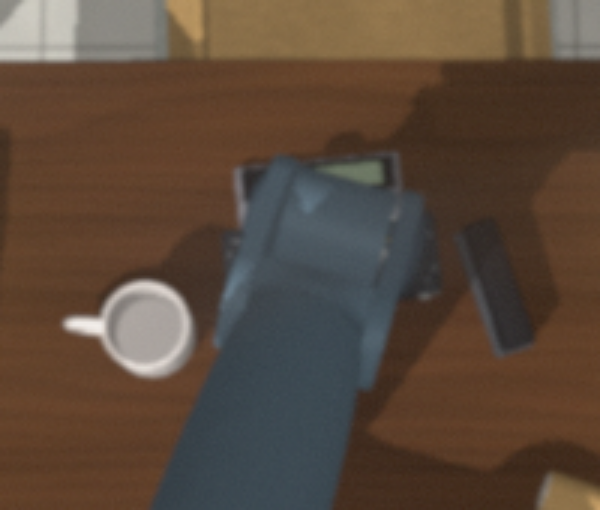

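The pictures show the calculator sliding squarely ahead of the fingers, with its front at (320,160) in the top view. The mug and stapler haven't moved. I'll continue while straightening it.

>>> drive_tool --pt "0.094 0.002 -0.012 0 0.8" --pt "0.094 0.004 -0.024 0 1.6" --pt "0.094 0.006 -0.036 0 2.4" --pt "0.094 0.008 -0.048 0 3.2" --pt "0.094 0.01 -0.06 0 4"

```text
time: 15.25
ee_pos: [0.5463, -0.0287, -0.0191]
ee_rot: [0.717, -0.697, -0.0, 0.0]
wrist_force: [-2.8, 0.1, 1.6]
width: 0.094
```

```bash
python3 go.py 0.60 -0.033 -0.019 -92
```

```text
t 15.25 pos [ 0.5463 -0.0287 -0.0191] theta -88.34 tilt [-2.e-04  0.e+00 -1.e+00] shift [ 0.0059 -0.0536 -0.0001] |d| 0.054 twist 3.66 F [-2.77  0.1   1.6 ] w 0.094 q6 1.28
```

>>> drive_tool --pt "0.094 0.001 -0.01 0 0.7" --pt "0.094 0.002 -0.02 0 1.4" --pt "0.094 0.003 -0.03 0 2.1" --pt "0.094 0.004 -0.04 0 2.8" --pt "0.094 0.005 -0.05 0 3.5"

```text
time: 15.88
ee_pos: [0.5961, -0.0321, -0.019]
ee_rot: [-0.696, 0.718, 0.0, -0.0]
wrist_force: [-2.6, 0.6, 3.3]
width: 0.0941
```

```bash
python3 go.py 0.65 -0.036 -0.019 -92; python3 - <<'E'
from fit import *
f=grab("top");cv2.imwrite("pics/top11.png",cv2.resize(f["pixels"][40:290,180:380],None,fx=2.4,fy=2.4))
f=grab("side");cv2.imwrite("pics/side11.png",cv2.resize(f["pixels"][90:290,100:350],None,fx=3,fy=3))
E
```

```text
t 15.88 pos [ 0.5961 -0.0321 -0.019 ] theta -91.84 tilt [-2.e-04  1.e-04 -1.e+00] shift [ 0.0021 -0.054  -0.    ] |d| 0.054 twist 0.16 F [-2.64  0.62  3.27] w 0.0941 q6 1.36
```

View pics/side11.png

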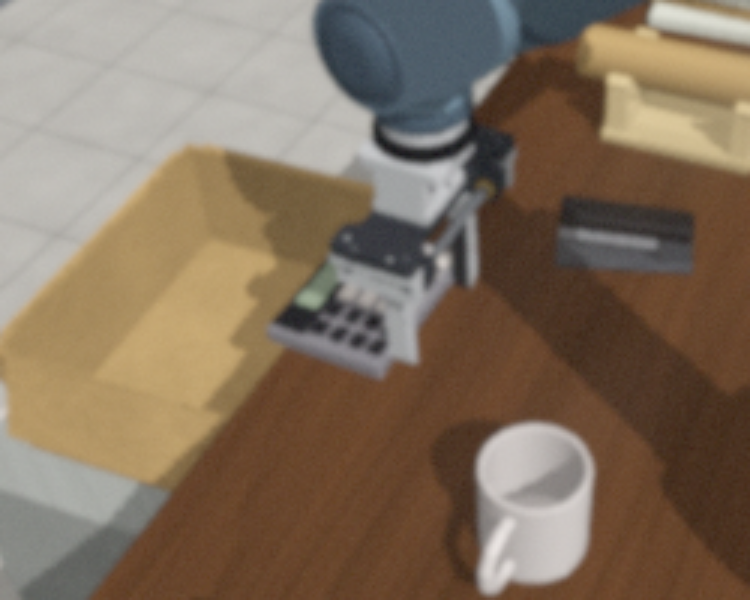

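View pics/top11.png

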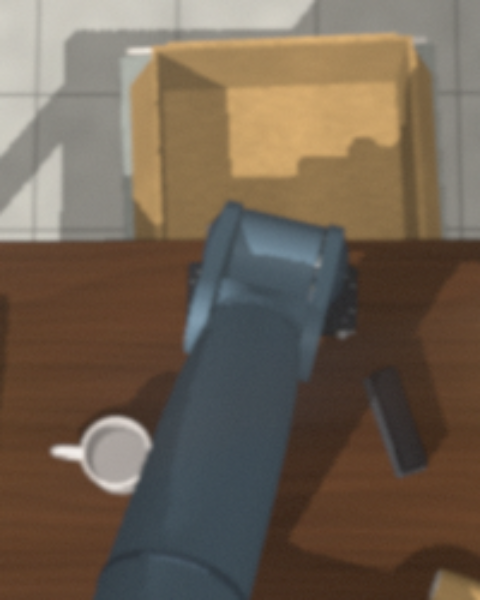

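The side view shows the calculator's front just over the edge at (270,330), with the carton directly below. I'll keep pushing slowly.

>>> drive_tool --pt "0.094 0 -0.008 0 0" --pt "0.094 0 -0.016 0 0" --pt "0.094 0 -0.024 0 0" --pt "0.094 0 -0.032 0 0" --pt "0.094 0 -0.04 0 0"

```text
time: 16.6
ee_pos: [0.636, -0.0334, -0.0191]
ee_rot: [-0.696, 0.718, 0.0, -0.0]
wrist_force: [-3.0, 0.7, 0.1]
width: 0.0943
```

>>> drive_tool --pt "0.094 0 -0.008 0 0" --pt "0.094 0 -0.016 0 0" --pt "0.094 0 -0.024 0 0" --pt "0.094 0 -0.032 0 0" --pt "0.094 0 -0.04 0 0"

```text
time: 17.23
ee_pos: [0.6767, -0.0347, -0.0189]
ee_rot: [-0.696, 0.718, -0.001, 0.0]
wrist_force: [-1.1, 0.6, 0.6]
width: 0.0942
```

```bash
python3 go.py 0.65 -0.036 -0.019 -92; python3 - <<'E'
from fit import *
f=grab("side");cv2.imwrite("pics/side12.png",cv2.resize(f["pixels"][90:290,80:330],None,fx=3,fy=3))
E
```

```text
t 17.23 pos [ 0.6767 -0.0347 -0.0189] theta -91.79 tilt [ 1.5e-03 -2.0e-04 -1.0e+00] shift [0.0021 0.0266 0.0001] |d| 0.027 twist 0.21 F [-1.13  0.57  0.57] w 0.0942 q6 1.38
```

View pics/side12.png

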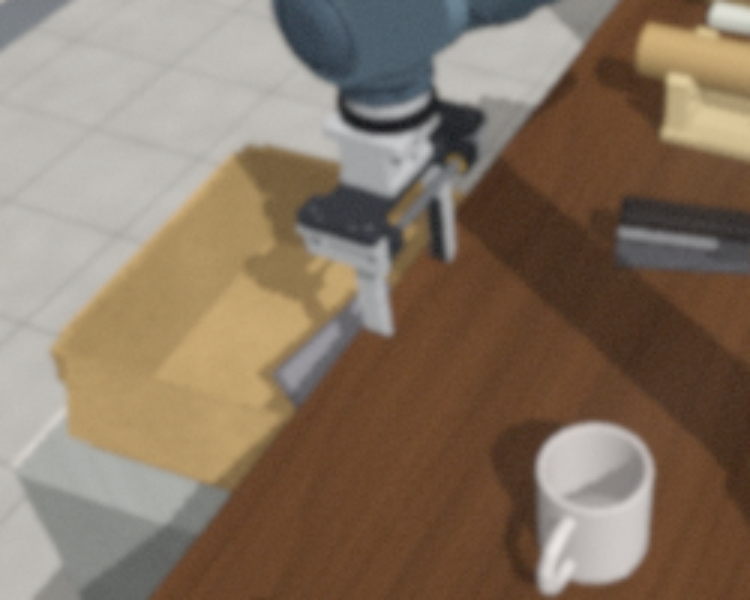

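The calculator is tipping off the edge at (315,360). I'll hold, then rise and look.

>>> drive_tool --pt "0.094 0 0 0 0" --pt "0.094 0 0 0 0" --pt "0.094 0 0 0 0" --pt "0.094 0 0 0 0"

```text
time: 17.77
ee_pos: [0.6754, -0.0346, -0.019]
ee_rot: [-0.696, 0.718, 0.0, -0.0]
wrist_force: [-0.1, 0.9, 1.6]
width: 0.0936
```

```bash
python3 - <<'E'
from fit import *
f=grab("side");cv2.imwrite("pics/side13.png",cv2.resize(f["pixels"][90:290,80:330],None,fx=3,fy=3))
E
```

```text
(no output)
```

View pics/side13.png

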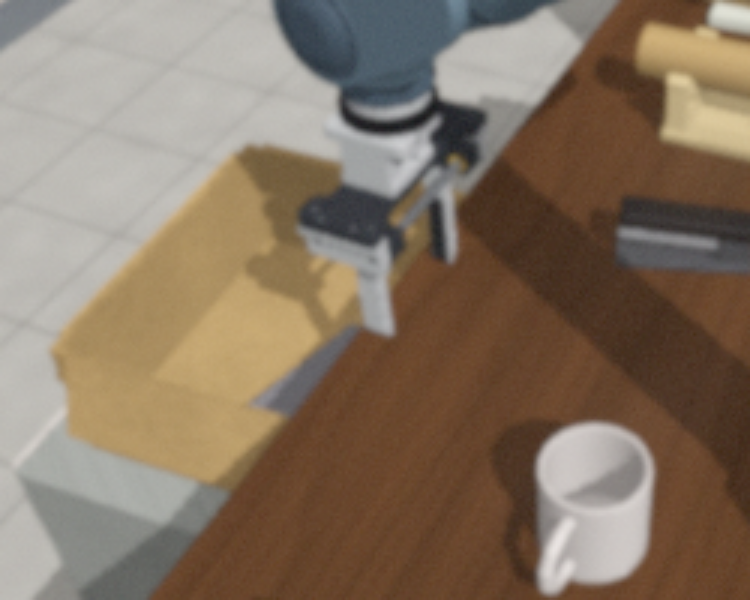

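It is in the carton, seen at (300,380). I'll lift the arm and pull back for a clear look.

>>> drive_tool --pt "0.094 0 0 -0.05 0" --pt "0.094 0 0 -0.1 0" --pt "0.094 0 0 -0.15 0" --pt "0.094 0 0.06 -0.18 0" --pt "0.094 0 0.12 -0.18 0"

```text
time: 18.45
ee_pos: [0.5581, -0.0315, 0.1642]
ee_rot: [-0.696, 0.718, -0.003, 0.002]
wrist_force: [0.6, -1.2, 0.5]
width: 0.0939
```

>>> drive_tool --pt "0.094 0 0.05 0 0" --pt "0.094 0 0.09 0 0" --pt "0.094 0 0.09 0 0" --pt "0.094 0 0.09 0 0"

```text
time: 18.95
ee_pos: [0.4681, -0.0283, 0.1615]
ee_rot: [-0.696, 0.718, -0.001, 0.0]
wrist_force: [0.0, 0.4, 1.0]
width: 0.094
```

```bash
python3 - <<'E'
from fit import *
np.set_printoptions(precision=4,suppress=True)
f=grab("side");P=cloud(f);cv2.imwrite("pics/side14.png",f["pixels"])
print("side tube",*fit_tube(P,[.485,-.383],.0255,zlo=.055,z0=.065))
f=grab("top");P=cloud(f);cv2.imwrite("pics/top14.png",f["pixels"]);np.savez("top14.npz",P=P,img=f["pixels"])
print("top tube",*fit_tube(P,[.485,-.383],.0255,zlo=.055,z0=.065))
q=P.reshape(-1,3)
b=q[(q[:,0]>.70)&(q[:,0]<.95)&(abs(q[:,1]+.055)<.15)&(q[:,2]<-.05)&(q[:,2]>-.2)]
print(np.percentile(b[:,2],[1,5,25,50]))
s=ctrl.read_state();print(s["time"],s["ee_pos"],s["wrist_force"])
E
```

```text
side tube [ 0.4537 -0.3834] 0.025420427117586974 0.0640339400612349 0.15460873545156806 0.0023146437529724213
top tube [ 0.4869 -0.3837] 0.024836554210602498 0.06502589981577063 0.21769047753136306 0.002593751244887731
[-0.1727 -0.1699 -0.1661 -0.1629]
19.05 [ 0.4683 -0.0284  0.1613] [0.0773 0.1056 0.1394]
```

View pics/side14.png

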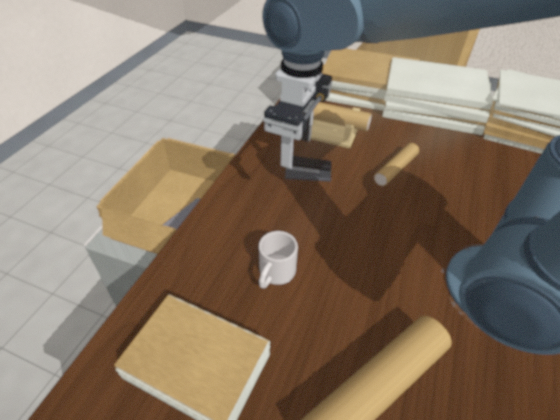

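View pics/top14.png

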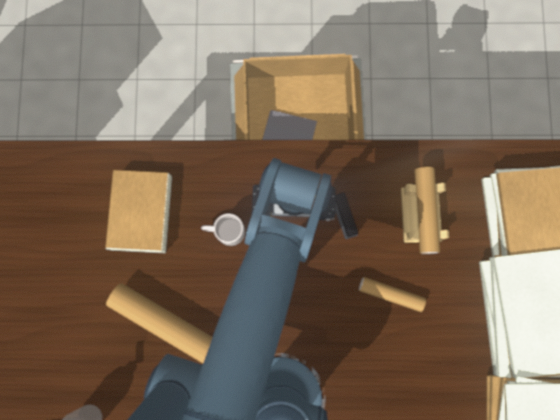

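```bash
python3 - <<'E'
from h import *
P=np.load("top14.npz")["P"]
for v in range(100,142,4): print(v,[tuple(np.round(P[v,u],3).tolist()) for u in (250,275,290,305)])
E
```

```text
100 [(0.874, 0.095, -0.164), (0.873, 0.016, -0.163), (0.871, -0.031, -0.159), (0.873, -0.078, -0.163)]
104 [(0.863, 0.095, -0.17), (0.862, 0.016, -0.169), (0.86, -0.031, -0.163), (0.859, -0.078, -0.162)]
108 [(0.849, 0.095, -0.167), (0.847, 0.016, -0.162), (0.846, -0.031, -0.162), (0.845, -0.078, -0.159)]
112 [(0.835, 0.095, -0.166), (0.829, 0.016, -0.15), (0.833, -0.031, -0.16), (0.833, -0.078, -0.161)]
116 [(0.822, 0.094, -0.166), (0.813, 0.016, -0.142), (0.817, -0.031, -0.154), (0.82, -0.078, -0.162)]
120 [(0.811, 0.095, -0.171), (0.802, 0.016, -0.147), (0.801, -0.031, -0.143), (0.802, -0.077, -0.147)]
124 [(0.795, 0.094, -0.164), (0.788, 0.016, -0.142), (0.79, -0.031, -0.148), (0.79, -0.077, -0.15)]
128 [(0.781, 0.094, -0.161), (0.775, 0.016, -0.14), (0.774, -0.031, -0.139), (0.778, -0.077, -0.153)]
132 [(0.77, 0.094, -0.165), (0.763, 0.016, -0.143), (0.763, -0.031, -0.145), (0.765, -0.077, -0.15)]
136 [(0.755, 0.094, -0.16), (0.75, 0.016, -0.142), (0.751, -0.031, -0.147), (0.751, -0.077, -0.147)]
140 [(0.695, 0.084, 0.003), (0.695, 0.014, 0.002), (0.696, -0.028, -0.001), (0.695, -0.07, 0.002)]
```

```bash
python3 -c "
from cell import ctrl
print(ctrl.close_job())"
```

```text
the job is handed in; nothing more can be done
None
```

The tube is seated in the V rest and the calculator is in the carton. I handed the job in at about 19 s of the 72 s allowed; no verdict is reported back.

**Tube:** I picked the 220 x 50 mm one out of the three tubes by its measured size and position. In the last top view its axis is about 1 mm sideways of the rest's x axis, 2 mm from its middle, 65 mm above the desk, and within 0.002 rad of the groove.

**Calculator:** I pushed it off the far edge with the two open fingers. It lies flat and upside down on the carton floor, with its upper face at z of about -0.144. I estimate its centre within about 20 mm of the carton mouth point in x and 25 mm in y. The near part of it is hidden by the desk.

**Bystanders:** the mug, stapler and notepads show at the same pixels as at the start. I did not re-measure them, and the stapler was partly hidden by the arm in the last picture. The arm was clear of everything when I handed in.

**What disagreed:**
- **Missed first grasp:** the fingers closed on nothing above the tube. The real fingertips sat about 41 mm higher than the reported tool position implied, and I worked around this using the depth images.
- **Last side-view tube fit:** it put the tube's middle 32 mm off because the gripper hid part of the tube. The clear top view and the earlier side view both put it within about 2 mm of the rest's middle.

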